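Square up a plate pack in the stop jig

TASK

Make a square pack of the three plates in the stop jig for drilling together: dark steel at the bottom (it already lies loosely in the jig), then brass, then the bright aluminium plate on top. Work one plate at a time, in that order: push it sideways flat against the two side pins, then slide it along the pins until it presses firmly against the nose of the end stop, so that in the end all three lie flush with one another and against the pins. Leave the marker, the ratchet and the red screwdriver where they lie.

Things in the scene. Friction and masses are not known exactly. Their poses are not given: they have to be found in the camera images.
- jig: aluminium base plate of the jig, 200 (x) x 130 (y) x 12 mm, bolted to the bench in any of many places and turns (yaw up to 0.3 rad). Origin at the centre of its underside; its +x points to the end stop, its +y to the side pins; its top, on which the pack is built, is at z = 12 mm.
- side_pins: two fixed upright steel dowel pins, 10 mm diameter, tops at z = 46 mm, at x = -40 and +40 mm, y = +35 mm (their faces towards the plates lie at y = +30 mm: a plate that touches both has its centre at y = 0). 70 mm of room between them for a finger. Origin and axes are the jig's.
- end_stop: blue block at the jig's +x end, x = +66 to +96 mm, 46 mm high. Out of it towards -x stands a flat steel nose (30 mm wide, up to z = 45 mm), clamped rigidly at a setting that differs each time: its face lies between x = +46 and +58 mm and is not reported: find it by touch (or sight). A plate against it has its centre 50 mm short of that face. Origin and axes are the jig's.
- steel_plate: flat dark steel plate, 100 mm long (its x) x 60 mm wide (its y) x 10 mm thick, a dark pilot hole near each corner, about 420 g; lies at the start loosely on the jig's base, 6 to 22 mm off the side pins and well short of the nose, turned by up to 0.12 rad. Origin at the centre of its underside, z up. It looks the same after a half turn.
- brass_plate: flat yellow brass plate, 100 mm long (its x) x 60 mm wide (its y) x 10 mm thick, a dark pilot hole near each corner, about 450 g; lies on the bench to the left or right of the jig. Origin at the centre of its underside, z up. It looks the same after a half turn.
- aluminium_plate: flat bright aluminium plate, 100 mm long (its x) x 60 mm wide (its y) x 10 mm thick, a dark pilot hole near each corner, about 160 g; lies on the bench on the other side of the jig. Origin at the centre of its underside, z up. It looks the same after a half turn.
- marker: black and white marker pen, 132 mm long, 17 mm thick, lying on the bench; leave alone. Origin under its centre.
- ratchet: ratchet handle, 167 mm long, 24 mm high, lying on the bench behind the jig; leave alone. Origin under its centre.
- red_screwdriver: screwdriver with red handle, 213 mm long, 28 mm thick, lying on the bench; leave alone. Origin under its centre.
Not all that is in view belongs to the job. Several things have the shape of the brass_plate; the one meant has the colours described above.

How it is judged:
On the way, in this order (a step that is already met when the one before it is completed fails the run):
1. the steel plate, at its level in the pile and along both side pins within 1.8 mm, presses on the nose with 1.5 N or more (y of steel_plate in the frame of jig between -0.0018 and 0.0018 m and angle between the x axis of steel_plate and the x axis of jig, either way round below 0.03 rad and angle between steel_plate's own z axis and vertical below 0.04 rad and z of steel_plate in the frame of jig between 0.01 and 0.014 m and contact force between steel_plate and end_stop above 1.5 N).
2. the brass plate, at its level in the pile and along both side pins within 1.8 mm, presses on the nose with 1.5 N or more, ends level with the steel plate within 2 mm (y of brass_plate in the frame of jig between -0.0018 and 0.0018 m and angle between the x axis of brass_plate and the x axis of jig, either way round below 0.03 rad and angle between brass_plate's own z axis and vertical below 0.04 rad and z of brass_plate in the frame of jig between 0.02 and 0.024 m and x of brass_plate in the frame of steel_plate between -0.002 and 0.002 m and contact force between brass_plate and end_stop above 1.5 N).
3. the aluminium plate, at its level in the pile and along both side pins within 1.8 mm, presses on the nose with 1.5 N or more, ends level with the steel plate within 2 mm (y of aluminium_plate in the frame of jig between -0.0018 and 0.0018 m and angle between the x axis of aluminium_plate and the x axis of jig, either way round below 0.03 rad and angle between aluminium_plate's own z axis and vertical below 0.04 rad and z of aluminium_plate in the frame of jig between 0.03 and 0.034 m and x of aluminium_plate in the frame of steel_plate between -0.002 and 0.002 m and contact force between aluminium_plate and end_stop above 1.5 N).
At the end, for the whole second after the job is handed in: Steel, brass and aluminium plates lie flat on one another in that order on the jig's base, each along both side pins (gap under 1.8 mm, turned less than 0.03 rad), the ends of brass and aluminium level with the steel plate's within 2 mm, all at rest (y of steel_plate in the frame of jig between -0.0018 and 0.0018 m and angle between the x axis of each of steel_plate, brass_plate, aluminium_plate and the x axis of jig, either way round below 0.03 rad and angle between each of steel_plate, brass_plate, aluminium_plate's own z axis and vertical below 0.04 rad and z of steel_plate in the frame of jig between 0.01 and 0.014 m and linear speed of each of steel_plate, brass_plate, aluminium_plate below 0.01 m/s and y of brass_plate in the frame of jig between -0.0018 and 0.0018 m and z of brass_plate in the frame of jig between 0.02 and 0.024 m and x of brass_plate in the frame of steel_plate between -0.002 and 0.002 m and y of aluminium_plate in the frame of jig between -0.0018 and 0.0018 m and z of aluminium_plate in the frame of jig between 0.03 and 0.034 m and x of aluminium_plate in the frame of steel_plate between -0.002 and 0.002 m); the robot touches nothing.
It fails at once if the marker is shifted by more than 20 mm (distance of marker from where it was at the start of the episode above 0.02 m).
It fails at once if the ratchet is shifted by more than 20 mm (distance of ratchet from where it was at the start of the episode above 0.02 m).
It fails at once if the red screwdriver is shifted by more than 20 mm (distance of red_screwdriver from where it was at the start of the episode above 0.02 m).
It also fails if it takes over 72 s, if anything falls off the work surface, if the arm or the gripper's body presses on something with over 40 N, if the wrist force passes 120 N, or if a joint passes its speed limit or range.

ROBOT

A 6-joint arm with a two-finger parallel gripper is mounted at the origin on a cart in front of the work surface, level with it; the furniture and walls round the work are solid. World frame = base frame: x ahead of the robot, y to its left, z up, the work surface at z = 0. Lengths are in m, angles in rad, forces in N, time in s.
With the tool pointing down it reaches from about 0.4 to 0.825 m from the base axis. Payload 7 kg.
Tool frame: the origin (TCP) lies at the very end of the fingers, on their centre line; the grasp point (between the pads) lies 19 mm behind it (arm.grip_point_offset is the distance from the TCP to the grasp point, in m); z points along the fingers, y is the line along which they close (so a half turn about z gives the same grasp; the last joint's range is limited). The gripper opens to 88 mm and grips with 3 to 60 N. Pads are 19 mm wide; open, the fingers measure 130 mm over their backs; the gripper's body (78 mm by 193 mm) begins 47 mm behind the grasp point.
Start: joints at [-1.055, 0.359, 0.012, 0, -1.224, -0.288], TCP at [0.152, -0.658, 0.227] pointing down, gripper open.
Joint ranges: [-3.07, 3.07], [-1.43, 2.12], [-1.02, 1.25], [-3.03, 1.67], [-3.05, -0], [-3.03, 3.03]. Speed limits (rad/s): [2.39, 2.39, 3.01, 3.14, 3.14, 3.14].

INTERFACE

Orientations are given as [roll, pitch, yaw] about the fixed x, y, z axes, in that order (R = Rz(yaw) Ry(pitch) Rx(roll)).
In Python, from station import arm, cams gives the robot as it stands.
- The arm moves only by the shell command python3 -m handwheel 'ROWS' [FORCE]. ROWS is JSON, a list that holds one entry, the list of rows, each a list of 7 numbers: the shift along the tool's x, y, z normalised to -1 to 1, where 1 is 0.08 m, then the turn, a rotation vector about the tool's x, y, z normalised to -1 to 1, where 1 is 0.5 rad, then the closure in counts, from 0 (fully open) to 255 (shut). In form: [[[x, y, z, wx, wy, wz, hand], ...]]. A call has 1 to 5 rows; each row is the pose to reach, as a shift and turn from the pose commanded when the call began, along the tool's axes at that moment; what a row does not reach only later rows make up. A row lasts 1/8 s, in which the tool goes at most 62.5 mm and 10.7 degrees, less where a joint would pass 70% of its speed; a pose out of reach is approached as far as the arm can. A call with a number of a shift or a turn outside -1 to 1 is refused whole. A call with a gripper value outside its range is refused whole. The fingers move at their own pace and stop on an object; FORCE is the grip in N (left out, the last holds). Time passes only in rows, so rows that repeat a pose let the fingers close. It gives the time, the measured TCP pose, the force, the opening and the grip force at its end, in the units of the state.
- arm.get_state(): the state, without advancing time (a new reading comes with each control period).
- cams.grab_frame(name): name is "scene" or "top" or "wrist"; returns the picture (420x560x3 uint8, blue, green, red); there is no depth.
- cams.camera_info(name): a dict with "camera_matrix" (3x3 intrinsics, pixels), "dist_coeffs" ([k1, k2, p1, p2, k3] as OpenCV has them; the pictures are not rectified), "R" (3x3) and "t" (3): a world point X has camera coordinates R X + t; the wrist camera has in their place "hand_eye" (4x4, takes a point from camera to tool coordinates, whose origin is the TCP and whose axes are the flange's). Camera axes: x right, y down, z forward; pixel columns grow to the right and rows downward; lengths in m; the calibration is good to about 2 mm. A picture is of the moment at which its call begins: read the wrist's pose just before it. camera_info takes no time and is no camera call.
- arm.job_done(): hands the job in; it is judged then, once.
The state is a dict: "t": time; "q": joint angles; "qd": joint speeds; "joint_efforts": joint torques, N m; "eef_pos": TCP position; "ee_rot": TCP orientation; "force": force on the tool from outside, world axes, zero at the start; "moment": the same for the moment, N m; "width": finger opening in m; "gripper_force": force on a finger pad.
Only numpy, scipy, OpenCV 4.12 (cv2) and the standard library are available. Lean on these libraries where they do the work, as an engineer would, in place of code of your own. Each camera call takes 0.05 s, during which the arm holds its last target. There are 200 camera calls.

## Working session

There is one attempt and no reset: what is moved stays moved. The work goes in short steps, Python scripts to look and compute and a shell command to move; the robot and the scene stay as the last step left them, time stands still between calls to the robot, and variables do not carry over. Pictures are saved under pics/ and viewed, at most 10 in all, crops included, and the job is handed in when it is done.

```bash
ls; mkdir -p pics; python3 - <<'E'
from station import arm,cams
import cv2,numpy as np
for n in("scene","top"):
    cv2.imwrite(f"pics/{n}0.png",cams.grab_frame(n))
    i=cams.camera_info(n);print(n,{k:np.round(v,4).tolist() for k,v in i.items()})
print({k:np.round(v,4).tolist() for k,v in cams.camera_info("wrist").items()})
print(arm.get_state())
E
```

```text
pics
scene {'camera_matrix': [[532.2521, 0.0, 274.2479], [0.0, 532.2521, 206.283], [0.0, 0.0, 1.0]], 'dist_coeffs': [0.0311, 0.0, 0.0, 0.0, 0.0], 'R': [[-0.77, -0.6378, -0.0197], [-0.4212, 0.5312, -0.7351], [0.4793, -0.5577, -0.6777]], 't': [0.4463, 0.2861, 1.1086]}
top {'camera_matrix': [[437.4052, 0.0, 282.9552], [0.0, 437.4052, 211.8828], [0.0, 0.0, 1.0]], 'dist_coeffs': [-0.0498, 0.0, 0.0, 0.0, 0.0], 'R': [[-0.0058, -0.9998, 0.0169], [-0.9965, 0.0044, -0.0834], [0.0833, -0.0173, -0.9964]], 't': [-0.0084, 0.5578, 1.1267]}
{'camera_matrix': [[347.2947, 0.0, 282.9032], [0.0, 347.2947, 205.4806], [0.0, 0.0, 1.0]], 'dist_coeffs': [-0.0513, 0.0, 0.0, 0.0, 0.0], 'hand_eye': [[-0.0005, -0.954, -0.2997, 0.0806], [1.0, -0.0007, 0.0005, -0.0009], [-0.0007, -0.2997, 0.954, -0.1571], [0.0, 0.0, 0.0, 1.0]]}
{'t': 0.1, 'q': array([-1.05489423e+00,  3.59309376e-01,  1.11315279e-02, -3.27833847e-04,
       -1.22409466e+00, -2.88128550e-01]), 'qd': array([-0.00088162, -0.00354557,  0.00048081,  0.00213017, -0.00157759,
       -0.00013868]), 'joint_efforts': array([-1.80111580e-03, -5.84161270e+01,  2.93752635e+01,  7.01556846e+00,
        1.02214603e-02, -5.90056379e-05]), 'eef_pos': array([ 0.15231509, -0.65712841,  0.22570846]), 'ee_rot': array([ 3.14008974e+00, -1.24015356e-04, -2.91393064e+00]), 'force': array([-0.53049741,  0.29613918,  0.05721513]), 'moment': array([0.0355722 , 0.03045072, 0.01015544]), 'gripper_force': 0.0, 'width': 0.08779272479120875}
```

View pics/top0.png

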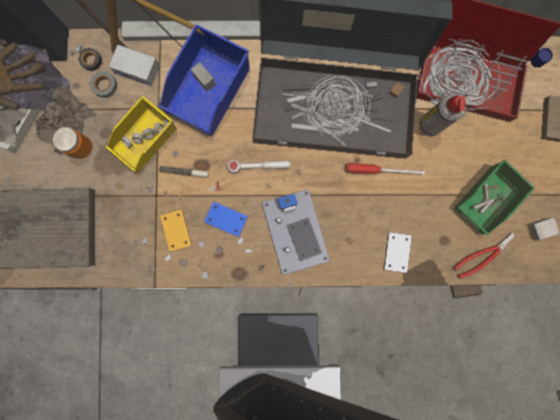

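View pics/scene0.png

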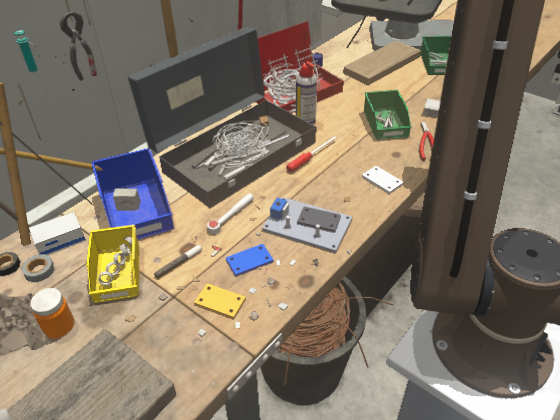

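Top view: jig at about (295,232), with the blue stop at (288,201), the pins at (278,222) and (285,250), and the steel plate at (304,239). Brass candidates are the yellow plate (175,230), the blue plate (226,218) and the white plate (398,252). By its colour, brass is (175,230) and the aluminium is (398,252). In the scene view brass is at (220,300), the blue decoy at (250,260) and the white plate at (383,179).

```bash
cat > h.py <<'E'
import cv2,numpy as np
from station import arm,cams
from scipy.spatial.transform import Rotation as Ro
def cam(name,st=None):
    i=cams.camera_info(name);K=np.array(i["camera_matrix"]);d=np.array(i["dist_coeffs"])
    if name=="wrist":
        st=st or arm.get_state();H=np.array(i["hand_eye"]);Rt=Ro.from_euler("xyz",st["ee_rot"]).as_matrix()
        Rc=Rt@H[:3,:3];c=Rt@H[:3,3]+st["eef_pos"]
    else:
        R=np.array(i["R"]);Rc=R.T;c=-R.T@np.array(i["t"])
    return K,d,Rc,c
def rays(C,px):
    K,d,Rc,c=C;u=cv2.undistortPoints(np.array(px,float).reshape(-1,1,2),K,d).reshape(-1,2)
    v=np.c_[u,np.ones(len(u))]@Rc.T
    return v/np.linalg.norm(v,axis=1)[:,None]
def plane(C,px,z):
    v=rays(C,px);c=C[3];return c+v*((z-c[2])/v[:,2])[:,None]
def project(C,X):
    K,d,Rc,c=C;R=Rc.T;return cv2.projectPoints(np.array(X,float).reshape(-1,1,3),cv2.Rodrigues(R)[0],-R@c,K,d)[0].reshape(-1,2)
def tri(C1,p1,C2,p2):
    P=[]
    for v1,v2 in zip(rays(C1,p1),rays(C2,p2)):
        A=sum(np.eye(3)-np.outer(v,v) for v in(v1,v2));b=(np.eye(3)-np.outer(v1,v1))@C1[3]+(np.eye(3)-np.outer(v2,v2))@C2[3]
        P.append(np.linalg.solve(A,b))
    return np.array(P)
def blob(mask,near):
    cs=cv2.findContours(mask.astype(np.uint8),cv2.RETR_EXTERNAL,cv2.CHAIN_APPROX_NONE)[0]
    cs=[c for c in cs if cv2.contourArea(c)>60]
    return min(cs,key=lambda c:np.hypot(*(c.reshape(-1,2).mean(0)-near)))
def fit(C,con,z):
    """rectangle of contour cast on plane z: centre, sizes, yaw of long side"""
    P=plane(C,con.reshape(-1,2),z)[:,:2];(c,s,a)=cv2.minAreaRect((P*1000).astype(np.float32))
    if s[0]<s[1]: s=s[::-1];a+=90
    a=np.radians(a);a=(a+np.pi/2)%np.pi-np.pi/2
    return np.round(np.array(c)/1000,4),np.round(s,1),round(a,4)
def masks(im):
    h,s,v=cv2.split(cv2.cvtColor(im,cv2.COLOR_BGR2HSV))
    return dict(brass=(h>12)&(h<32)&(s>165)&(v>130),alu=(s<35)&(v>205),blue=(h>100)&(h<125)&(s>120))
def shift(dw,st=None):
    """world shift -> tool units"""
    st=st or arm.get_state();return np.round(Ro.from_euler("xyz",st["ee_rot"]).as_matrix().T@np.array(dw)/0.08,3)
E
python3 - <<'E'
from h import *
T,S=cam("top"),cam("scene");it,i2=cv2.imread("pics/top0.png"),cv2.imread("pics/scene0.png")
mt,ms=masks(it),masks(i2)
for n,a,b in(("brass",(175,230),(220,300)),("alu",(398,252),(383,179)),("blue",(288,201),(278,205))):
    ct,cs=blob(mt[n],a),blob(ms[n],b)
    m=lambda c:np.array(cv2.minAreaRect(c)[0])
    print(n,m(ct),m(cs),tri(T,[m(ct)],S,[m(cs)]).round(4),fit(T,ct,.01),fit(S,cs,.01))
print(plane(T,[[295,232],[278,222],[285,250],[304,239]],.012).round(3))
print(plane(T,[[184,172],[260,165],[385,170]],.01).round(3))
E
```

```text
brass [136.81158447 132.47619629] [112.80201721 262.98553467] [[0.7647 0.3701 0.0404]] (array([0.7769, 0.3826]), array([177.1, 118.3]), np.float64(-0.6307)) (array([0.7945, 0.3523]), array([236., 122.]), np.float64(-0.6915))
alu [397.89501953 252.26139832] [382.23529053 177.94116211] [[ 0.4494 -0.3168  0.0107]] (array([ 0.4499, -0.3168]), array([96.5, 57.7]), np.float64(-0.162)) (array([ 0.4501, -0.3183]), array([100.7,  60.2]), np.float64(-0.1535))
blue [286.97061157 200.88235474] [278.2940979  204.17645264] [[ 0.5838 -0.0217  0.0464]] (array([ 0.5883, -0.0223]), array([42.8, 28. ]), np.float64(-1.332)) (array([ 0.6088, -0.0526]), array([45.4, 28. ]), np.float64(-1.2651))
[[ 0.505 -0.043  0.012]
 [ 0.532  0.002  0.012]
 [ 0.458 -0.016  0.012]
 [ 0.487 -0.067  0.012]]
[[ 0.667  0.253  0.01 ]
 [ 0.685  0.049  0.01 ]
 [ 0.671 -0.288  0.01 ]]
```

```bash
R='python3 -m handwheel'
python3 -m handwheel '[[[-0.46,0.33,-0.15,0,0,0,0],[-0.92,0.66,-0.3,0,0,0,0]]]'
python3 -m handwheel '[[[-0.46,0.33,0,0,0,0,0],[-0.92,0.66,0,0,0,0,0]]]' 
python3 -m handwheel '[[[-0.46,0.33,0,0,0,0,0],[-0.92,0.66,0,0,0,0,0]]]' 
python3 -m handwheel '[[[-0.46,0.33,0,0,0,0,0],[-0.92,0.66,0,0,0,0,0]]]' 
python3 -m handwheel '[[[-0.46,0.33,0,0,0,0,0],[-0.92,0.66,0,0,0,0,0],[-0.92,0.66,0,0,0,0,0],[-0.92,0.66,0,0,0,0,0]]]'
python3 - <<'E'
from h import *
st=arm.get_state();im=cams.grab_frame("wrist");cv2.imwrite("pics/w_alu.png",im)
np.save("pics/w_alu.npy",np.r_[st["eef_pos"],st["ee_rot"]])
print(st["eef_pos"],st["ee_rot"],np.abs(st["qd"]).max())
C=cam("wrist",st);p=project(C,[[.45,-.317,.01]])[0];print(p)
c=blob(masks(im)["alu"],p);print(fit(C,c,.01))
t=cv2.imread("pics/top0.png");hsv=cv2.cvtColor(t,cv2.COLOR_BGR2HSV);print(hsv[225:236:5,170:181:5].tolist())
E
```

```text
t: 0.35
eef_pos: [0.2123, -0.5886, 0.2498]
ee_rot: [3.14, -0.001, -2.915]
force: [0.5, 0.4, 0.1]
width: 0.0878
gripper_force: 0.0
t: 0.6
eef_pos: [0.2727, -0.5202, 0.2504]
ee_rot: [3.141, 0.0, -2.914]
force: [1.4, -0.6, 0.9]
width: 0.0877
gripper_force: 0.0
t: 0.85
eef_pos: [0.3324, -0.452, 0.2503]
ee_rot: [3.141, -0.0, -2.914]
force: [0.9, -0.0, 0.1]
width: 0.0876
gripper_force: 0.0
t: 1.1
eef_pos: [0.3922, -0.384, 0.2504]
ee_rot: [3.141, -0.0, -2.914]
force: [0.4, 0.9, 0.9]
width: 0.0877
gripper_force: 0.0
t: 1.6
eef_pos: [0.4511, -0.3171, 0.2503]
ee_rot: [3.141, -0.001, -2.913]
force: [-0.1, -0.1, 1.1]
width: 0.0874
gripper_force: 0.0
[ 0.45109677 -0.31708392  0.25026084] [ 3.14122234e+00 -6.36239344e-04 -2.91302705e+00] 0.02120028888116475
[283.69337675 168.39767466]
(array([ 0.4509, -0.3176]), array([97.6, 57.5]), np.float64(-0.1524))
[[[20, 163, 222], [20, 165, 221], [20, 165, 223]], [[20, 164, 221], [20, 160, 221], [20, 163, 221]], [[20, 163, 221], [20, 166, 221], [19, 165, 220]]]
```

```bash
sed -i 's/(s>165)&(v>130)/(s>120)\&(v>150)/' h.py
python3 -m handwheel '[[[-0.14,0.41,0,0,0,0,0],[-0.28,0.82,0,0,0,0,0]]]' >/dev/null
python3 -m handwheel '[[[-0.14,0.41,0,0,0,0,0],[-0.28,0.82,0,0,0,0,0]]]' >/dev/null
python3 -m handwheel '[[[-0.14,0.41,0,0,0,0,0],[-0.28,0.82,0,0,0,0,0]]]' >/dev/null
python3 -m handwheel '[[[-0.14,0.41,0,0,0,0,0],[-0.28,0.82,0,0,0,0,0],[-0.28,0.82,0,0,0,0,0],[-0.28,0.82,0,0,0,0,0]]]'
python3 - <<'E'
from h import *
st=arm.get_state();im=cams.grab_frame("wrist");cv2.imwrite("pics/w_jig.png",im)
np.save("pics/w_jig.npy",np.r_[st["eef_pos"],st["ee_rot"]])
T=cam("top");t=cv2.imread("pics/top0.png")
print(fit(T,blob(masks(t)["brass"],(175,230)),.01))
S=cam("scene");s=cv2.imread("pics/scene0.png")
print(fit(S,blob(masks(s)["brass"],(220,300)),.01))
E
```

```text
t: 2.9
eef_pos: [0.4791, -0.0422, 0.2506]
ee_rot: [-3.142, -0.0, -2.914]
force: [0.0, -0.2, 0.1]
width: 0.0878
gripper_force: 0.0
(array([0.5119, 0.2742]), array([102.4,  61.5]), np.float64(0.2778))
(array([0.5123, 0.2733]), array([100.8,  60.1]), np.float64(0.2795))
```

View pics/w_jig.png

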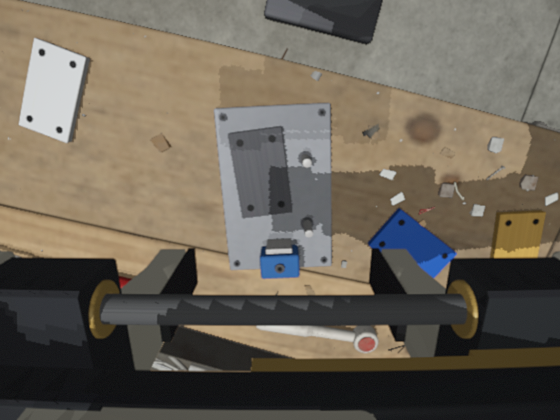

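Wrist view: the jig spans (218,105) to (332,268). The dark steel plate has corners near (230,133), (286,127), (292,213) and (242,218). Pin tops are at (307,162) and (307,225), the blue stop is at (280,262) and the nose at (280,250). The brass plate is at (520,240), the blue decoy at (410,245) and the aluminium at (52,90). I'll take one close crop to get edges.

```bash
python3 - <<'E'
import cv2,numpy as np
a=cv2.imread("pics/w_jig.png")[95:285,205:345];a=cv2.resize(a,None,fx=3,fy=3,interpolation=cv2.INTER_CUBIC)
for k in range(0,190,20): cv2.putText(a,str(95+k),(0,k*3+4),0,.35,(0,255,0));cv2.line(a,(25,k*3),(32,k*3),(0,255,0))
for k in range(5,140,20): cv2.putText(a,str(205+k),(k*3-8,10),0,.35,(0,255,0));cv2.line(a,(k*3,12),(k*3,18),(0,255,0))
a=cv2.convertScaleAbs(a,alpha=1.3,beta=10)
cv2.imwrite("pics/crop1.png",a)
E
```

```text
(no output)
```

View pics/crop1.png

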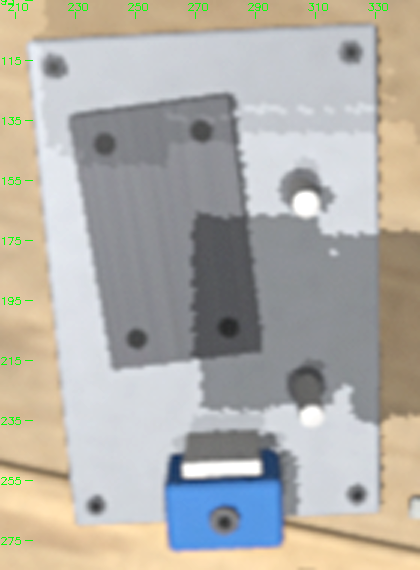

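The crop shows (full-picture pixels): pin tops (306.7,162.7) and (309,233.7). Steel corners are (228,133.7), (283.3,126), (292.3,211.7) and (242.7,218). The nose's top front edge is near (279,248.3).

```bash
python3 - <<'E'
from h import *
s=np.load("pics/w_jig.npy");C=cam("wrist",dict(eef_pos=s[:3],ee_rot=s[3:]))
pins=plane(C,[[306.7,162.7],[309,233.7]],.046);print("pins",pins.round(4),np.linalg.norm(pins[1]-pins[0]))
d=pins[1]-pins[0];yp=np.arctan2(d[1],d[0]);print("yaw pins",yp)
jc=plane(C,[[215,108.3],[330,103.3],[331.7,265.7],[230.7,269.3]],.012);print("jig",jc.round(4),jc.mean(0),[np.linalg.norm(jc[i]-jc[i-1]).round(4) for i in range(4)])
for a,b in((0,3),(1,2)): e=jc[b]-jc[a];print("yaw",np.arctan2(e[1],e[0]))
for a,b in((0,1),(3,2)): e=jc[b]-jc[a];print("yaw",np.arctan2(e[1],e[0])-np.pi/2)
y=yp;ux,uy=np.array([np.cos(y),np.sin(y)]),np.array([-np.sin(y),np.cos(y)])
o=pins.mean(0)[:2]-.035*uy;print("origin by pins",o)
L=lambda P:np.round(np.c_[(P[:,:2]-o)@ux,(P[:,:2]-o)@uy]*1000,1)
sc=plane(C,[[228,133.7],[283.3,126],[292.3,211.7],[242.7,218]],.022);print("steel",L(sc).tolist(),sc.mean(0),L(sc.mean(0)[None]))
sh=plane(C,[[239.7,143],[272,138.7],[281,204],[250.7,207.7]],.022);print("holes",L(sh).tolist(),L(sh.mean(0)[None]),sh.mean(0))
for P in(sc,sh):
  for a,b in((0,3),(1,2)): e=P[b]-P[a];print("yaw",np.arctan2(e[1],e[0]),np.linalg.norm(e))
print("nose",L(plane(C,[[266,248.3],[279,248.3],[292,248.3]],.045)).tolist(),"jig c",L(jc))
# height check, two views: pins (scene 288,222 / 318,232?) steel corners from top
T=cam("top");t=cv2.imread("pics/top0.png")
print("expected px in top: steel corners",project(T,sc).round(1).tolist(),"pins",project(T,pins).round(1).tolist())
E
```

```text
pins [[ 4.598e-01 -2.170e-02  4.600e-02]
 [ 5.371e-01  5.000e-04  4.600e-02]] 0.08043007836388465
yaw pins 0.27911301524419774
jig [[ 0.429  -0.1313  0.012 ]
 [ 0.3955 -0.0091  0.012 ]
 [ 0.5858  0.0451  0.012 ]
 [ 0.6195 -0.0786  0.012 ]] [ 0.50744188 -0.043474    0.012     ] [np.float64(0.1976), np.float64(0.1268), np.float64(0.1979), np.float64(0.1282)]
yaw 0.27015213443142766
yaw 0.2774714403534461
yaw 0.2678684937936029
yaw 0.2660919731480502
origin by pins [ 0.50807733 -0.04424685]
steel [[-72.5, -48.6], [-77.4, 12.3], [21.3, 17.7], [26.0, -41.0]] [ 0.48752648 -0.06561727  0.022     ] [[-25.6 -14.9]]
holes [[-61.6, -36.7], [-64.4, -0.8], [11.2, 5.0], [13.8, -30.5]] [[-25.3 -15.7]] [ 0.48813477 -0.06633588  0.022     ]
yaw 0.3569862305652431 0.0987918060590743
yaw 0.33371956246970474 0.0988883650766195
yaw 0.3608970257436714 0.07570649481183359
yaw 0.35600148831183553 0.07580080056678477
nose [[55.9, -14.4], [56.7, 0.4], [57.5, 15.2]] jig c [[-100.   -62. ]
 [ -98.6   64.8]
 [  99.3   64.5]
 [  97.6  -63.7]]
expected px in top: steel corners [[321.3, 252.1], [299.5, 260.5], [286.9, 224.9], [307.8, 216.9]] pins [[287.4, 249.3], [278.6, 219.2]]
```

```bash
python3 - <<'E'
from h import *
s=np.load("pics/w_jig.npy");C=cam("wrist",dict(eef_pos=s[:3],ee_rot=s[3:]))
T=cam("top");t=cv2.imread("pics/top0.png");g=t.max(2)
m=np.zeros(g.shape,bool);m[210:268,280:328]=(g[210:268,280:328]<118)
c=blob(m,(304,239));r=cv2.minAreaRect(c);print(r)
w=np.array([[228,133.7],[283.3,126],[292.3,211.7],[242.7,218]]);cw=project(C,[plane(C,w,.022).mean(0)])[0]
print("steel two-view",tri(C,[cw],T,[r[0]]).round(4))
E
python3 -m handwheel '[[[-0.15,-0.3,0.5,0,0,-0.25,0],[-0.15,-0.3,1,0,0,-0.25,0]]]' >/dev/null
python3 -m handwheel '[[[0,0,0.5,0,0,0,0],[0,0,0.9,0,0,0,0],[0,0,0.9,0,0,0,0],[0,0,0.9,0,0,0,0]]]'
```

```text
((303.4487609863281, 238.8609619140625), (37.188018798828125, 22.372074127197266), 69.775146484375)
steel two-view [[ 0.4868 -0.065   0.0246]]
t: 3.7
eef_pos: [0.4972, -0.0626, 0.0997]
ee_rot: [-3.141, 0.001, -2.789]
force: [-0.3, 0.0, 0.8]
width: 0.0874
gripper_force: 0.0
```

```bash

python3 -m handwheel '[[[0,0,0.4,0,0,0,0],[0,0,0.7,0,0,0,0],[0,0,0.85,0,0,0,0],[0,0,0.95,0,0,0,0],[0,0,0.95,0,0,0,0]]]'
python3 -m handwheel '[[[0,0,0.1,0,0,0,0],[0,0,0.1,0,0,0,0]]]'
python3 -m handwheel '[[[0,0,0,0,0,0,130],[0,0,0,0,0,0,130],[0,0,0,0,0,0,130],[0,0,0,0,0,0,130],[0,0,0,0,0,0,130]]]' 30
```

```text
t: 4.32
eef_pos: [0.4968, -0.062, 0.0229]
ee_rot: [-3.141, 0.0, -2.789]
force: [0.1, 0.3, 0.6]
width: 0.0875
gripper_force: 0.0
t: 4.58
eef_pos: [0.4962, -0.0621, 0.0144]
ee_rot: [3.141, -0.0, -2.789]
force: [-0.3, -0.5, 0.3]
width: 0.0876
gripper_force: 0.0
t: 5.2
eef_pos: [0.4965, -0.0621, 0.0147]
ee_rot: [-3.142, 0.0, -2.789]
force: [0.1, -0.3, 1.6]
width: 0.0592
gripper_force: 30.0
```

```bash

python3 -m handwheel '[[[0,0,0,0,0,0.16,130],[0,0,0,0,0,0.16,130],[0,0,0,0,0,0.16,130]]]'
python3 -m handwheel '[[[0,0.05,0,0,0,0,130],[0,0.1,0,0,0,0,130],[0,0.15,0,0,0,0,130],[0,0.15,0,0,0,0,130]]]'
```

```text
t: 5.58
eef_pos: [0.4966, -0.062, 0.0147]
ee_rot: [3.142, 0.0, -2.867]
force: [-0.5, -0.5, 1.9]
width: 0.0594
gripper_force: 30.0
t: 6.08
eef_pos: [0.4931, -0.05, 0.0147]
ee_rot: [3.141, 0.0, -2.868]
force: [0.0, 0.4, 4.5]
width: 0.0592
gripper_force: 30.0
```

```bash

python3 -m handwheel '[[[0,0.0125,0,0,0,0,130],[0,0.0125,0,0,0,0,130]]]'
python3 -m handwheel '[[[0,0.0125,0,0,0,0,130],[0,0.0125,0,0,0,0,130]]]'
```

```text
t: 6.32
eef_pos: [0.493, -0.0495, 0.0147]
ee_rot: [-3.142, 0.0, -2.869]
force: [-0.0, -2.1, 4.6]
width: 0.0595
gripper_force: 30.0
t: 6.58
eef_pos: [0.4928, -0.0487, 0.0147]
ee_rot: [-3.141, 0.0, -2.869]
force: [1.1, -4.3, 3.8]
width: 0.0595
gripper_force: 30.0
```

```bash

python3 -m handwheel '[[[0,0.0125,0,0,0,0,130],[0,0.0125,0,0,0,0,130]]]'
python3 -m handwheel '[[[0,0.0125,0,0,0,0,130],[0,0.0125,0,0,0,0,130],[0,0.0125,0,0,0,0,130]]]'
```

```text
t: 6.82
eef_pos: [0.4925, -0.0478, 0.0147]
ee_rot: [-3.141, 0.0, -2.869]
force: [1.1, -5.2, 3.8]
width: 0.0597
gripper_force: 30.0
t: 7.2
eef_pos: [0.4925, -0.0474, 0.0147]
ee_rot: [-3.141, 0.0, -2.868]
force: [3.7, -10.5, 2.7]
width: 0.0595
gripper_force: 30.0
```

```bash
python3 -c "
from h import *
s=arm.get_state();print(s['force'],s['moment'])"
python3 -m handwheel '[[[0,0.01,0,0,0,0,130],[0,0.01,0,0,0,0,130],[0,0.01,0,0,0,0,130]]]' 12
python3 -c "
from h import *
s=arm.get_state();print(s['force'],s['moment'])"
```

```text
[  3.73037085 -10.46166531   2.73367526] [-3.82578768 -1.23489954  0.30649132]
t: 7.58
eef_pos: [0.4928, -0.047, 0.0147]
ee_rot: [-3.14, 0.001, -2.868]
force: [6.5, -13.8, -0.7]
width: 0.06
gripper_force: 12.1
[  6.50267401 -13.77715659  -0.66570905] [-5.3143291  -2.30142594  0.33105804]
```

```bash
cat > st.py <<'E'
from h import *
s=arm.get_state();O=np.array([.5078,-.0441]);y=.274;u=np.array([np.cos(y),np.sin(y)]);v=np.array([-u[1],u[0]])
d=s['eef_pos'][:2]-O;F=s['force'][:2]
print("t %.2f jig x,y mm %.1f %.1f z %.1f | Fx %.1f Fy %.1f Fz %.1f Mz %.3f | yaw-jig %.4f w %.4f"%(s['t'],d@u*1e3,d@v*1e3,s['eef_pos'][2]*1e3,F@u,F@v,s['force'][2],s['moment'][2],(s['ee_rot'][2]-y)%np.pi if (s['ee_rot'][2]-y)%np.pi<1 else (s['ee_rot'][2]-y)%np.pi-np.pi,s['width']))
E
python3 st.py
python3 -m handwheel '[[[0,0,0,0,0,-0.02,130],[0,0,0,0,0,-0.02,130]]]' >/dev/null; python3 st.py
python3 -m handwheel '[[[0,0,0,0,0,-0.02,130],[0,0,0,0,0,-0.02,130]]]' >/dev/null; python3 st.py
```

```text
t 7.58 jig x,y mm -15.2 1.3 z 14.7 | Fx 2.5 Fy -15.0 Fz -0.7 Mz 0.331 | yaw-jig -0.0002 w 0.0600
t 7.83 jig x,y mm -15.0 1.4 z 14.7 | Fx 1.3 Fy -13.9 Fz -1.6 Mz 0.324 | yaw-jig 0.0097 w 0.0601
t 8.07 jig x,y mm -14.7 1.6 z 14.7 | Fx 3.6 Fy -13.2 Fz -1.5 Mz 0.259 | yaw-jig 0.0197 w 0.0600
```

```bash

python3 -m handwheel '[[[0,0,0,0,0,-0.02,130],[0,0,0,0,0,-0.02,130]]]' >/dev/null; python3 st.py
python3 -m handwheel '[[[0,0,0,0,0,-0.02,130],[0,0,0,0,0,-0.02,130]]]' >/dev/null; python3 st.py
python3 - <<'E'
from h import *
C=cam("wrist");im=cams.grab_frame("wrist");a=cv2.resize(im,(560,420));cv2.imwrite("pics/w2.png",a)
E
```

```text
t 8.32 jig x,y mm -14.5 1.9 z 14.7 | Fx 3.7 Fy -10.8 Fz -2.1 Mz 0.222 | yaw-jig 0.0296 w 0.0596
t 8.57 jig x,y mm -14.2 2.0 z 14.7 | Fx 4.3 Fy -9.7 Fz -3.2 Mz 0.141 | yaw-jig 0.0394 w 0.0602
```

View pics/w2.png

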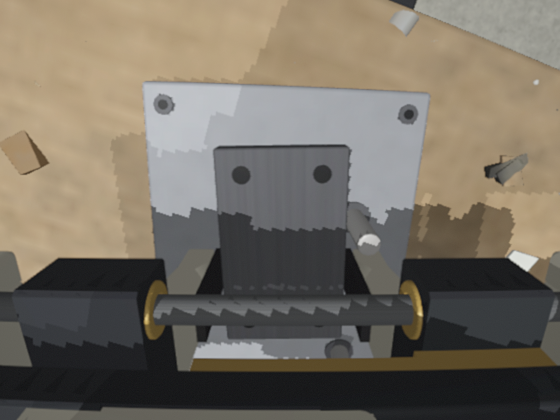

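The view shows the plate turned with the gripper (its edge is level at row 147, while the jig edge slopes from (145,83) to (428,95)). The plate touches only the -x pin because it doesn't reach the +x pin yet. I'll undo the turn, back off in y, slide forward, then press.

```bash

python3 -m handwheel '[[[0,-0.05,0,0,0,0.08,130],[0,-0.05,0,0,0,0.08,130],[0,-0.05,0,0,0,0.08,130]]]' 30 >/dev/null; python3 st.py
python3 -m handwheel '[[[-0.07,0,0,0,0,0,130],[-0.14,0,0,0,0,0,130],[-0.21,0,0,0,0,0,130],[-0.25,0,0,0,0,0,130],[-0.25,0,0,0,0,0,130]]]' >/dev/null; python3 st.py
python3 -m handwheel '[[[0,0.015,0,0,0,0,130],[0,0.03,0,0,0,0,130],[0,0.03,0,0,0,0,130]]]' >/dev/null; python3 st.py
```

```text
t 9.00 jig x,y mm -15.0 -1.2 z 14.7 | Fx 3.6 Fy 3.0 Fz 2.1 Mz 0.012 | yaw-jig -0.0009 w 0.0596
t 9.62 jig x,y mm -2.4 -1.8 z 13.7 | Fx -9.1 Fy -0.6 Fz 9.9 Mz 0.052 | yaw-jig -0.0026 w 0.0596
t 10.00 jig x,y mm 0.9 0.5 z 13.7 | Fx -5.1 Fy -3.4 Fz 3.6 Mz 0.087 | yaw-jig -0.0018 w 0.0594
```

```bash
python3 -c "
from h import *
s=arm.get_state();print(s['ee_rot'],s['eef_pos'],s['moment'],s['q'])"
python3 -m handwheel '[[[0,0,0,0,0,0,130],[0,0,0,0,0,0,130]]]'; python3 st.py
```

```text
[-3.14137934 -0.00609679 -2.86935418] [ 0.50856163 -0.04338623  0.01371175] [-1.7064028   1.4849254   0.08703598] [ 3.00163989e-01  3.41210356e-01 -5.97315362e-01  7.21558527e-05
 -6.38370975e-01 -1.59877927e+00]
t: 10.25
eef_pos: [0.5086, -0.0434, 0.0137]
ee_rot: [-3.141, -0.006, -2.869]
force: [-3.0, -5.3, 4.9]
width: 0.0597
gripper_force: 30.0
t 10.25 jig x,y mm 0.9 0.5 z 13.7 | Fx -4.3 Fy -4.3 Fz 4.9 Mz 0.084 | yaw-jig -0.0018 w 0.0597
```

```bash

python3 -m handwheel '[[[0,0,-0.02,0,0,0,130],[0,0,-0.02,0,0,0,130]]]' >/dev/null; python3 st.py
python3 -m handwheel '[[[0,0.02,0,0,0,0,130],[0,0.02,0,0,0,0,130]]]' >/dev/null; python3 st.py
python3 -m handwheel '[[[0,0.02,0,0,0,0,130],[0,0.02,0,0,0,0,130]]]' >/dev/null; python3 st.py
```

```text
t 10.50 jig x,y mm 1.0 0.6 z 14.7 | Fx -2.0 Fy -5.1 Fz -6.6 Mz -0.084 | yaw-jig -0.0025 w 0.0592
t 10.75 jig x,y mm 1.1 1.0 z 14.7 | Fx -2.2 Fy -16.1 Fz -7.8 Mz -0.028 | yaw-jig -0.0019 w 0.0597
t 11.00 jig x,y mm 1.0 1.3 z 14.8 | Fx -1.4 Fy -25.3 Fz -10.1 Mz -0.002 | yaw-jig -0.0015 w 0.0596
```

```bash

python3 -m handwheel '[[[0,-0.025,0.01,0,0,0,130],[0,-0.025,0.01,0,0,0,130]]]' >/dev/null; python3 st.py
python3 -m handwheel '[[[-0.04,0,0,0,0,0,130],[-0.08,0,0,0,0,0,130],[-0.08,0,0,0,0,0,130]]]' >/dev/null; python3 st.py
python3 -m handwheel '[[[-0.04,0,0,0,0,0,130],[-0.08,0,0,0,0,0,130],[-0.08,0,0,0,0,0,130]]]' >/dev/null; python3 st.py
```

```text
t 11.25 jig x,y mm 1.1 0.8 z 14.2 | Fx -3.8 Fy -12.7 Fz -3.4 Mz -0.158 | yaw-jig -0.0025 w 0.0594
t 11.62 jig x,y mm 1.8 0.8 z 13.7 | Fx -17.4 Fy -9.9 Fz 11.7 Mz 0.041 | yaw-jig -0.0034 w 0.0595
t 12.00 jig x,y mm 4.8 0.6 z 13.4 | Fx -19.4 Fy -10.3 Fz 11.5 Mz -0.025 | yaw-jig -0.0043 w 0.0591
```

```bash
python3 - <<'E'
from h import *
a=cams.grab_frame("wrist");b=cams.grab_frame("scene")[170:270,230:380];b=cv2.resize(b,(560,373),interpolation=cv2.INTER_CUBIC);t=cams.grab_frame("top")[180:280,255:340]
cv2.imwrite("pics/w3.png",np.hstack([a[80:400,100:450],np.vstack([cv2.resize(b,(450,300)),np.zeros((20,450,3),np.uint8)])]))
E
```

```text
(no output)
```

View pics/w3.png

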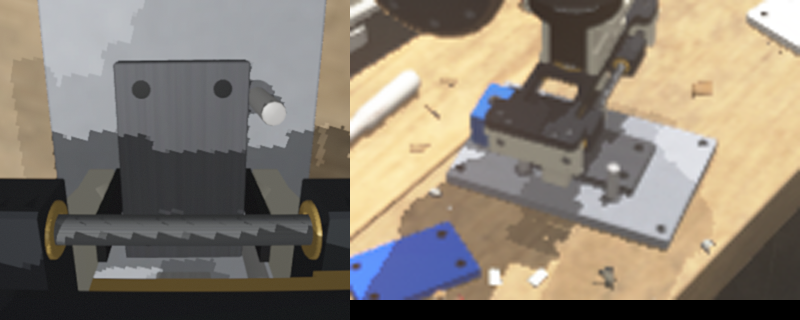

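```bash
python3 - <<'E'
from h import *
s=arm.get_state();C=cam("wrist");O=np.array([.5078,-.0441]);y=.274;u=np.array([np.cos(y),np.sin(y)]);v=np.array([-u[1],u[0]])
P=plane(C,[[215,141],[350,141],[241,169],[323,168]],.022)[:,:2]-O
print(np.c_[P@u,P@v].round(4).tolist());print(s['eef_pos'],s['ee_rot'],s['force'],s['moment'])
P=plane(C,[[373,193]],.046)[:,:2]-O;print("pin",P@u,P@v)
E
```

```text
[[-0.0543, -0.0291], [-0.0541, 0.0287], [-0.0421, -0.0184], [-0.0424, 0.0174]]
[ 0.51560267 -0.04129648  0.01345709] [-3.14098877 -0.01522531 -2.87116717] [-11.5541989  -14.62136526   6.19153057] [-5.55072043  4.30792352  0.0131372 ]
pin [-0.03726905] [0.03368637]
```

```bash

python3 -m handwheel '[[[0,-0.015,-0.018,0,0,0,130],[0,-0.015,-0.018,0,0,0,130]]]' >/dev/null; python3 st.py
python3 -m handwheel '[[[-0.03,0,0,0,0,0,130],[-0.06,0,0,0,0,0,130],[-0.06,0,0,0,0,0,130]]]' >/dev/null; python3 st.py
python3 -m handwheel '[[[-0.03,0,0,0,0,0,130],[-0.06,0,0,0,0,0,130],[-0.06,0,0,0,0,0,130]]]' >/dev/null; python3 st.py
```

```text
t 12.40 jig x,y mm 14.4 0.4 z 15.7 | Fx -4.6 Fy -7.5 Fz -4.6 Mz -0.005 | yaw-jig -0.0022 w 0.0594
t 12.78 jig x,y mm 19.4 0.5 z 15.6 | Fx -2.8 Fy -6.8 Fz -4.4 Mz -0.048 | yaw-jig -0.0019 w 0.0595
t 13.15 jig x,y mm 19.7 0.5 z 15.1 | Fx -15.2 Fy -4.1 Fz 6.3 Mz -0.088 | yaw-jig -0.0032 w 0.0595
```

```bash

python3 -m handwheel '[[[0,0.01,-0.01,0,0,0,130],[-0.02,0.01,-0.01,0,0,0,130],[-0.02,0.01,-0.01,0,0,0,130]]]' >/dev/null; python3 st.py
python3 -m handwheel '[[[0.06,0,-0.0,0,0,0,130],[0.06,0,0,0,0,0,130]]]' >/dev/null; python3 st.py
```

```text
t 13.53 jig x,y mm 19.8 0.7 z 15.2 | Fx -15.9 Fy -9.8 Fz 2.2 Mz -0.084 | yaw-jig -0.0037 w 0.0594
t 13.78 jig x,y mm 19.6 0.7 z 15.9 | Fx -4.1 Fy -13.0 Fz -8.5 Mz -0.192 | yaw-jig -0.0027 w 0.0598
```

```bash

python3 -m handwheel '[[[0,-0.008,0.008,0,0,0,130],[0,-0.008,0.008,0,0,0,130]]]' >/dev/null; python3 st.py
python3 -m handwheel '[[[0,0,0,0,0,0,60],[0,0,0,0,0,0,20],[0,0,0,0,0,0,0],[0,0,0,0,0,0,0]]]' >/dev/null; python3 st.py
python3 -m handwheel '[[[0,0,-0.2,0,0,0,0],[0,0,-0.6,0,0,0,0],[0,0,-1,0,0,0,0],[0,0,-1,0,0,0,0]]]' >/dev/null; python3 st.py
python3 -m handwheel '[[[0,0,-0.5,0,0,0,0],[0.5,0,-0.75,0,0,0,0],[0.5,0,-1,0,0,0,0],[0.5,0,-1,0,0,0,0],[0.5,0,-1,0,0,0,0]]]' >/dev/null; python3 st.py
python3 - <<'E'
from h import *
s=arm.get_state();print(s['eef_pos'],s['ee_rot']);np.save("pics/w4.npy",np.r_[s["eef_pos"],s["ee_rot"]])
a=cams.grab_frame("wrist");cv2.imwrite("pics/w4.png",a);cv2.imwrite("pics/w4c.png",cv2.resize(a[60:330,150:420],(600,600),interpolation=cv2.INTER_CUBIC))
E
```

```text
t 14.03 jig x,y mm 19.6 0.5 z 15.5 | Fx -7.2 Fy -6.8 Fz -3.2 Mz -0.092 | yaw-jig -0.0026 w 0.0595
t 14.53 jig x,y mm 24.0 1.3 z 17.1 | Fx -0.6 Fy -0.2 Fz 0.7 Mz -0.005 | yaw-jig -0.0009 w 0.0867
t 15.03 jig x,y mm 25.5 1.1 z 99.6 | Fx 0.0 Fy 0.0 Fz 0.3 Mz -0.000 | yaw-jig -0.0006 w 0.0874
t 15.65 jig x,y mm -16.8 1.3 z 176.1 | Fx -0.0 Fy 0.0 Fz 0.2 Mz -0.010 | yaw-jig -0.0014 w 0.0875
[ 0.49129581 -0.0473592   0.17608195] [ 3.14119209e+00 -9.32566754e-04 -2.86899743e+00]
```

View pics/w4c.png

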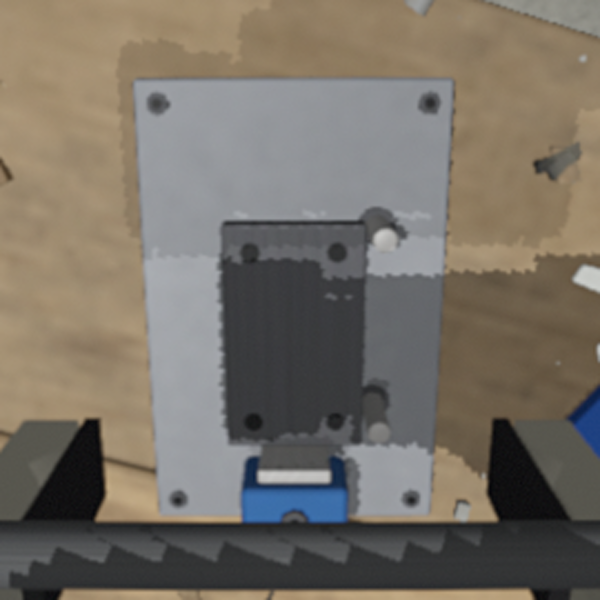

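```bash
python3 - <<'E'
from h import *
s=np.load("pics/w4.npy");C=cam("wrist",dict(eef_pos=s[:3],ee_rot=s[3:]))
f=lambda p,z:plane(C,np.array(p)/(600/270)+[150,60]-.28,z)[:,:2]
jc=f([[134,80],[453,79],[430,514],[160,514]],.012)
e=jc[2]+jc[3]-jc[0]-jc[1];yj=np.arctan2(e[1],e[0]);o=jc.mean(0)
p=f([[385,238],[379,433]],.046);e=p[1]-p[0];yp=np.arctan2(e[1],e[0])
print("jig yaw",yj,"o",o,"pins yaw",yp,np.linalg.norm(e))
u=np.array([np.cos(yj),np.sin(yj)]);v=np.array([-u[1],u[0]]);L=lambda P:np.round(np.c_[(P-o)@u,(P-o)@v]*1e3,1).tolist()
h=f([[249,252],[338,252],[253,422],[335,422]],.022);e=h[2]+h[3]-h[0]-h[1]
print("steel yaw",np.arctan2(e[1],e[0]),L(h),L(h.mean(0)[None]),h.mean(0),"pins",L(p),"nose",L(f([[295,470]],.045)))
P=f([[222,223],[364,223],[229,443],[363,443]],.022);print("steel corners",L(P),L(P.mean(0)[None]))
print(L((np.array([[.5078,-.0441]]))))
E
```

```text
jig yaw 0.27483466993562744 o [ 0.50734265 -0.0443571 ] pins yaw 0.2763574800023337 0.08071130020469026
steel yaw 0.2740243588963158 [[-30.3, -18.5], [-30.2, 18.1], [45.9, -18.3], [46.1, 17.8]] [[7.9, -0.3]] [ 0.51499531 -0.0424647 ] pins [[-40.7, 34.4], [40.0, 34.5]] nose [[57.3, 0.1]]
steel corners [[-42.4, -29.2], [-42.2, 28.5], [56.1, -29.2], [56.3, 30.4]] [[7.0, 0.1]]
[[0.5, 0.1]]
```

The crop shows the steel plate squared: holes (249,252)…(335,422), its side along the pin tops (385,238) and (379,433), its end at the nose base, row 443. Measured centre is (7.3, 0) mm in the jig frame. Next is the brass plate.

```bash

python3 -m handwheel '[[[-0.17,0.47,0,0,0,0,0],[-0.33,0.946,0,0,0,0,0]]]' >/dev/null
python3 -m handwheel '[[[-0.17,0.47,0,0,0,0,0],[-0.33,0.946,0,0,0,0,0]]]' >/dev/null
python3 -m handwheel '[[[-0.17,0.47,0,0,0,0,0],[-0.33,0.946,0,0,0,0,0]]]' >/dev/null
python3 -m handwheel '[[[-0.17,0.47,0,0,0,0,0],[-0.33,0.946,0,0,0,0,0],[-0.33,0.946,0,0,0,0,0],[-0.33,0.946,0,0,0,0,0]]]'
python3 - <<'E'
from h import *
s=arm.get_state();C=cam("wrist",s);a=cams.grab_frame("wrist");p=project(C,[[.512,.274,.01]])[0];print(p)
c=blob(masks(a)["brass"],p);r=fit(C,c,.01);print(r,cv2.minAreaRect(c))
m=np.array(cv2.minAreaRect(c)[0]);T=cam("top");t=cv2.imread("pics/top0.png")
print("2-view",tri(C,[project(C,[[*r[0],.01]])[0]],T,[cv2.minAreaRect(blob(masks(t)["brass"],(175,230)))[0]]))
x,y=m.astype(int);cv2.imwrite("pics/brass.png",a[max(0,y-100):y+100,max(0,x-100):x+100])
d=np.r_[r[0]-s['eef_pos'][:2],0];print(shift(d,s),s['eef_pos'],s['ee_rot'])
E
```

```text
t: 16.95
eef_pos: [0.5113, 0.2722, 0.1756]
ee_rot: [-3.14, -0.002, -2.868]
force: [0.3, -0.3, 0.3]
width: 0.0875
gripper_force: 0.0
[285.49237362 186.28697157]
(array([0.488 , 0.2673]), array([59.5, 47.3]), np.float64(-1.2979)) ((285.5, 160.0), (50.0, 63.0), 90.0)
2-view [[ 0.50414149  0.27609387 -0.02926562]]
[0.297 0.019 0.001] [0.51131915 0.27222491 0.17562618] [-3.14048665e+00 -2.16618268e-03 -2.86839258e+00]
```

View pics/brass.png

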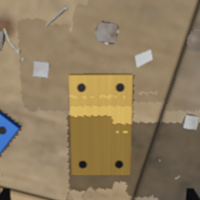

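The crop confirms the yellow brass plate, half in shadow (holes at (266,147), (305,147), (267,224), (304,224)); the blue decoy lies to its left. The mask lost the shaded half, so I'll use the holes.

```bash
python3 - <<'E'
from h import *
s=arm.get_state();C=cam("wrist",s)
P=plane(C,[[266,147],[305,147],[267,224],[304,224]],.01);e=(P[2]+P[3]-P[0]-P[1]);print(P.mean(0),np.linalg.norm(e)/2,np.linalg.norm(P[1]-P[0]),"yaw",np.arctan2(e[1],e[0]))
T=cam("top");t=cv2.imread("pics/top0.png")
print("2-view",tri(C,[project(C,[P.mean(0)])[0]],T,[cv2.minAreaRect(blob(masks(t)["brass"],(175,230)))[0]]))
print(shift(np.r_[(P.mean(0)-s['eef_pos'])[:2],.002-s['eef_pos'][2]],s))
E
```

```text
[0.51273135 0.27384654 0.01      ] 0.07608503385845872 0.03618301967154188 yaw 0.2743028369761051
2-view [[0.51177512 0.27344719 0.01348187]]
[-0.026  0.022  2.175]
```

```bash

python3 -m handwheel '[[[-0.03,0.02,0.5,0,0,0,0],[-0.03,0.02,1,0,0,0,0]]]' >/dev/null
python3 -m handwheel '[[[0,0,0.4,0,0,0,0],[0,0,0.75,0,0,0,0],[0,0,0.95,0,0,0,0],[0,0,1,0,0,0,0]]]' >/dev/null
python3 -m handwheel '[[[0,0,0.1,0,0,0,0],[0,0,0.16,0,0,0,0],[0,0,0.16,0,0,0,0]]]'
python3 -m handwheel '[[[0,0,0,0,0,0,130],[0,0,0,0,0,0,130],[0,0,0,0,0,0,130],[0,0,0,0,0,0,130],[0,0,0,0,0,0,130]]]' 35
python3 -m handwheel '[[[0,0,-0.3,0,0,0,130],[0,0,-0.8,0,0,0,130],[0,0,-0.8,0,0,0,130],[0,0,-0.8,0,0,0,130]]]'; python3 st.py
```

```text
t: 18.12
eef_pos: [0.5137, 0.2748, 0.0042]
ee_rot: [3.142, 0.0, -2.869]
force: [0.6, -0.1, 0.1]
width: 0.0874
gripper_force: 0.0
t: 18.75
eef_pos: [0.5138, 0.2749, 0.0043]
ee_rot: [3.141, 0.0, -2.869]
force: [-0.4, -0.2, 2.4]
width: 0.0595
gripper_force: 35.0
t: 19.25
eef_pos: [0.5128, 0.2741, 0.0672]
ee_rot: [-3.141, -0.002, -2.869]
force: [0.9, -0.0, -4.4]
width: 0.0593
gripper_force: 35.0
t 19.25 jig x,y mm 90.9 305.0 z 67.2 | Fx 0.9 Fy -0.3 Fz -4.4 Mz -0.029 | yaw-jig -0.0018 w 0.0593
```

```bash

python3 -m handwheel '[[[0.15,-0.48,-0.1,0,0,0,130],[0.29,-0.97,-0.1,0,0,0,130]]]' >/dev/null
python3 -m handwheel '[[[0.15,-0.48,0,0,0,0,130],[0.29,-0.97,0,0,0,0,130]]]' >/dev/null
python3 -m handwheel '[[[0.15,-0.48,0,0,0,0,130],[0.29,-0.97,0,0,0,0,130]]]' >/dev/null
python3 -m handwheel '[[[0.15,-0.48,0,0,0,0,130],[0.29,-0.97,0,0,0,0,130],[0.29,-0.97,0,0,0,0,130],[0.29,-0.97,0,0,0,0,130]]]' >/dev/null; python3 st.py
```

```text
t 20.50 jig x,y mm -2.1 -5.0 z 75.1 | Fx -0.4 Fy 0.7 Fz -4.1 Mz 0.070 | yaw-jig -0.0022 w 0.0591
```

Descend to about 1 mm above the steel, then touch down gently.

```bash

python3 -m handwheel '[[[0,0,0.25,0,0,0,130],[0,0,0.48,0,0,0,130],[0,0,0.58,0,0,0,130],[0,0,0.59,0,0,0,130]]]' >/dev/null; python3 st.py
python3 -m handwheel '[[[0,0,0.015,0,0,0,130],[0,0,0.015,0,0,0,130]]]' >/dev/null; python3 st.py
python3 -m handwheel '[[[0,0.03,0,0,0,0,130],[0,0.05,0,0,0,0,130],[0,0.05,0,0,0,0,130]]]' >/dev/null; python3 st.py
```

```text
t 21.00 jig x,y mm -1.4 -4.4 z 28.4 | Fx 0.3 Fy 0.2 Fz -3.5 Mz -0.013 | yaw-jig -0.0002 w 0.0597
t 21.25 jig x,y mm -0.9 -4.9 z 28.2 | Fx 0.2 Fy -0.1 Fz -3.8 Mz -0.028 | yaw-jig -0.0010 w 0.0594
t 21.62 jig x,y mm -1.2 -0.8 z 27.9 | Fx 0.5 Fy -0.5 Fz -3.3 Mz -0.025 | yaw-jig -0.0011 w 0.0594
```

```bash

python3 -m handwheel '[[[0,0,0.015,0,0,0,130],[0,0,0.015,0,0,0,130]]]' >/dev/null; python3 st.py
python3 -m handwheel '[[[0,0.02,0,0,0,0,130],[0,0.025,0,0,0,0,130],[0,0.025,0,0,0,0,130]]]' >/dev/null; python3 st.py
python3 -m handwheel '[[[0,0.01,0,0,0,0,130],[0,0.01,0,0,0,0,130]]]' >/dev/null; python3 st.py
```

```text
t 21.88 jig x,y mm -1.4 -1.0 z 26.4 | Fx 0.4 Fy -0.0 Fz -4.9 Mz 0.010 | yaw-jig -0.0013 w 0.0593
t 22.25 jig x,y mm -1.3 0.5 z 26.5 | Fx 0.7 Fy -4.8 Fz -6.3 Mz -0.080 | yaw-jig -0.0012 w 0.0592
t 22.50 jig x,y mm -1.3 0.6 z 26.6 | Fx -0.1 Fy -10.9 Fz -6.4 Mz -0.159 | yaw-jig -0.0011 w 0.0592
```

```bash

python3 -m handwheel '[[[0,0,0.012,0,0,0,130],[0,0,0.012,0,0,0,130]]]' >/dev/null; python3 st.py
python3 -m handwheel '[[[-0.05,0,0,0,0,0,130],[-0.09,0,0,0,0,0,130],[-0.09,0,0,0,0,0,130]]]' >/dev/null; python3 st.py
```

```text
t 22.75 jig x,y mm -1.3 0.6 z 26.3 | Fx -1.9 Fy -10.3 Fz 2.3 Mz -0.109 | yaw-jig -0.0009 w 0.0592
t 23.12 jig x,y mm -1.0 0.6 z 26.1 | Fx -21.4 Fy -4.2 Fz 26.8 Mz 0.099 | yaw-jig -0.0020 w 0.0594
```

```bash

python3 -m handwheel '[[[0,-0.005,-0.018,0,0,0,130],[0,-0.005,-0.018,0,0,0,130]]]' >/dev/null; python3 st.py
python3 -m handwheel '[[[-0.02,0,-0.008,0,0,0,130],[-0.03,0,-0.008,0,0,0,130]]]' >/dev/null; python3 st.py
```

```text
t 23.38 jig x,y mm 3.4 0.5 z 26.8 | Fx -5.2 Fy -6.7 Fz -3.1 Mz 0.083 | yaw-jig -0.0017 w 0.0590
t 23.62 jig x,y mm 5.4 0.6 z 27.0 | Fx -5.0 Fy -6.9 Fz -3.5 Mz 0.057 | yaw-jig -0.0018 w 0.0596
```

```bash

python3 -m handwheel '[[[-0.03,0,0,0,0,0,130],[-0.04,0,0,0,0,0,130]]]' >/dev/null; python3 st.py
python3 -m handwheel '[[[-0.03,0,-0.003,0,0,0,130],[-0.04,0,-0.003,0,0,0,130],[-0.04,0,-0.003,0,0,0,130]]]' >/dev/null; python3 st.py
```

```text
t 23.88 jig x,y mm 8.7 0.6 z 26.9 | Fx -4.4 Fy -7.2 Fz -3.5 Mz 0.057 | yaw-jig -0.0018 w 0.0596
t 24.25 jig x,y mm 9.0 0.6 z 26.7 | Fx -11.5 Fy -5.0 Fz 1.8 Mz 0.071 | yaw-jig -0.0025 w 0.0597
```

```bash

python3 -m handwheel '[[[-0.02,0.005,0.002,0,0,0,130],[-0.03,0.005,0.004,0,0,0,130],[-0.03,0.005,0.004,0,0,0,130]]]'; python3 st.py
python3 -m handwheel '[[[0.07,-0.003,-0.001,0,0,0,130],[0.07,-0.003,-0.001,0,0,0,130]]]' >/dev/null; python3 st.py
```

```text
t: 24.62
eef_pos: [0.5164, -0.0411, 0.0264]
ee_rot: [-3.141, -0.014, -2.871]
force: [-15.2, -11.0, 8.4]
width: 0.0593
gripper_force: 35.0
t 24.62 jig x,y mm 9.1 0.6 z 26.4 | Fx -17.6 Fy -6.5 Fz 8.4 Mz 0.178 | yaw-jig -0.0029 w 0.0593
t 24.88 jig x,y mm 8.9 0.6 z 27.1 | Fx -2.5 Fy -8.2 Fz -4.8 Mz 0.027 | yaw-jig -0.0018 w 0.0591
```

```bash

python3 -m handwheel '[[[0,0,0.006,0,0,0,130],[0,0,0.006,0,0,0,130]]]' >/dev/null; python3 st.py
python3 -m handwheel '[[[0,0,0,0,0,0,60],[0,0,0,0,0,0,20],[0,0,0,0,0,0,0],[0,0,0,0,0,0,0]]]' >/dev/null; python3 st.py
python3 -m handwheel '[[[0,0,-0.2,0,0,0,0],[0,0,-0.6,0,0,0,0],[0,0,-1,0,0,0,0],[0,0,-1,0,0,0,0]]]' >/dev/null; python3 st.py
python3 -m handwheel '[[[0,0,-0.5,0,0,0,0],[0.3,0,-0.75,0,0,0,0],[0.3,0,-0.85,0,0,0,0],[0.3,0,-0.85,0,0,0,0],[0.3,0,-0.85,0,0,0,0]]]' >/dev/null; python3 st.py
python3 - <<'E'
from h import *
s=arm.get_state();print(s['eef_pos'],s['ee_rot']);np.save("pics/w5.npy",np.r_[s["eef_pos"],s["ee_rot"]])
a=cams.grab_frame("wrist");cv2.imwrite("pics/w5.png",a);cv2.imwrite("pics/w5c.png",cv2.resize(a[60:330,150:420],(600,600),interpolation=cv2.INTER_CUBIC))
E
```

```text
t 25.12 jig x,y mm 9.0 0.6 z 26.9 | Fx -5.5 Fy -7.3 Fz -0.1 Mz 0.056 | yaw-jig -0.0017 w 0.0594
t 25.62 jig x,y mm 11.9 1.7 z 27.4 | Fx 0.5 Fy -0.1 Fz -0.9 Mz 0.016 | yaw-jig -0.0010 w 0.0865
t 26.12 jig x,y mm 13.5 1.6 z 109.8 | Fx -0.8 Fy 1.7 Fz -0.3 Mz -0.002 | yaw-jig -0.0006 w 0.0871
t 26.75 jig x,y mm -12.5 1.7 z 174.2 | Fx 0.3 Fy 0.5 Fz -0.6 Mz -0.006 | yaw-jig -0.0013 w 0.0878
[ 0.49528576 -0.0458054   0.17418683] [ 3.14139891e+00 -1.42472210e-03 -2.86884876e+00]
```

View pics/w5c.png

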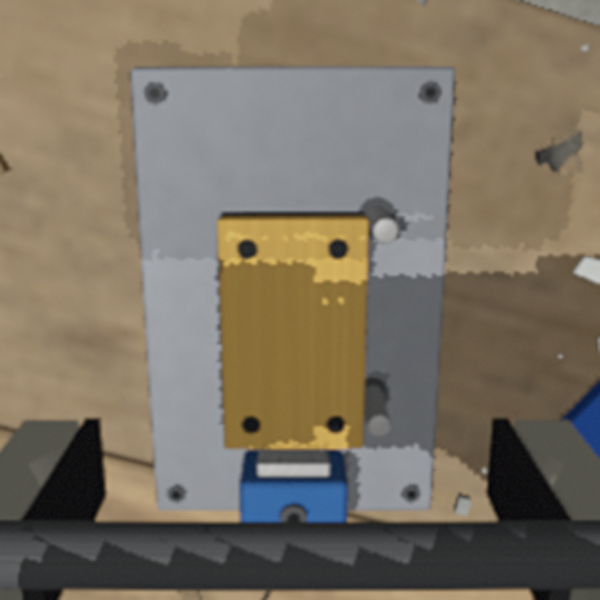

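```bash

python3 -m handwheel '[[[0.18,-0.39,0,0,0,0,0],[0.36,-0.78,0,0,0,0,0]]]' >/dev/null
python3 -m handwheel '[[[0.18,-0.39,0,0,0,0,0],[0.36,-0.78,0,0,0,0,0]]]' >/dev/null
python3 -m handwheel '[[[0.18,-0.39,0,0,0,0,0],[0.36,-0.78,0,0,0,0,0]]]' >/dev/null
python3 -m handwheel '[[[0.18,-0.39,0,0,0,0.35,0],[0.36,-0.78,0,0,0,0.7,0],[0.36,-0.78,0,0,0,0.85,0],[0.36,-0.78,0,0,0,0.85,0],[0.36,-0.78,0,0,0,0.85,0]]]'
python3 - <<'E'
from h import *
s=np.load("pics/w5.npy");C=cam("wrist",dict(eef_pos=s[:3],ee_rot=s[3:]))
f=lambda p,z:plane(C,np.array(p)/(600/270)+[150,60]-.28,z)[:,:2]
h=f([[247,248],[338,248],[251,424],[335,424]],.032);e=h[2]+h[3]-h[0]-h[1];o=np.array([.50734,-.04436]);y=.2748;u=np.array([np.cos(y),np.sin(y)]);v=np.array([-u[1],u[0]])
print("brass yaw",np.arctan2(e[1],e[0]),(h.mean(0)-o)@u,(h.mean(0)-o)@v,np.linalg.norm(e)/2)
s=arm.get_state();C=cam("wrist",s);a=cams.grab_frame("wrist");p=project(C,[[.4508,-.3174,.01]])[0]
c=blob(masks(a)["alu"],p);r=fit(C,c,.01);print(p,r,cv2.minAreaRect(c))
t=cv2.imread("pics/top0.png");print("2-view",tri(C,[project(C,[[*r[0],.01]])[0]],cam("top"),[cv2.minAreaRect(blob(masks(t)["alu"],(398,252)))[0]]))
print(shift(np.r_[r[0]-s['eef_pos'][:2],.003-s['eef_pos'][2]],s),"dyaw",(r[2]-s['ee_rot'][2]+1.57)%np.pi-1.57)
E
```

```text
t: 28.18
eef_pos: [0.4518, -0.3171, 0.1747]
ee_rot: [3.141, -0.001, 2.992]
force: [-1.1, -0.4, -0.5]
width: 0.0873
gripper_force: 0.0
brass yaw 0.27369303984200954 0.007947322264336674 0.00017407297325211025 0.07583460087302366
[282.74408361 184.0228537 ] (array([ 0.4509, -0.3174]), array([98. , 57.7]), np.float64(-0.1499)) ((281.675537109375, 181.99525451660156), (101.50347900390625, 58.51917266845703), 88.45184326171875)
2-view [[ 0.45015339 -0.31690536  0.01117971]]
[ 0.008 -0.006  2.146] dyaw 0.00015799271202521226
```

```bash

python3 -m handwheel '[[[0.01,-0.01,0.5,0,0,0,0],[0.01,-0.01,1,0,0,0,0]]]' >/dev/null
python3 -m handwheel '[[[0,0,0.4,0,0,0,0],[0,0,0.75,0,0,0,0],[0,0,0.95,0,0,0,0],[0,0,1,0,0,0,0]]]' >/dev/null
python3 -m handwheel '[[[0,0,0.1,0,0,0,0],[0,0,0.14,0,0,0,0],[0,0,0.14,0,0,0,0]]]'
python3 -m handwheel '[[[0,0,0,0,0,0,130],[0,0,0,0,0,0,130],[0,0,0,0,0,0,130],[0,0,0,0,0,0,130],[0,0,0,0,0,0,130]]]' 35
python3 -m handwheel '[[[0,0,-0.3,0,0,0,130],[0,0,-0.9,0,0,0,130],[0,0,-0.9,0,0,-0.3,130],[0,0,-0.9,0,0,-0.6,130]]]' >/dev/null
python3 -m handwheel '[[[0,0,-0.1,0,0,-0.25,130],[0,0,-0.1,0,0,-0.25,130],[0,0,-0.1,0,0,-0.25,130]]]'; python3 st.py
```

```text
t: 29.35
eef_pos: [0.4509, -0.3181, 0.0042]
ee_rot: [-3.142, 0.0, 2.989]
force: [-0.4, 0.3, 0.5]
width: 0.0876
gripper_force: 0.0
t: 29.98
eef_pos: [0.4509, -0.318, 0.0041]
ee_rot: [-3.142, 0.0, 2.989]
force: [-0.4, 1.4, 2.2]
width: 0.0591
gripper_force: 35.0
t: 30.85
eef_pos: [0.4505, -0.3178, 0.0836]
ee_rot: [3.141, -0.0, -2.872]
force: [-0.4, 0.9, -1.4]
width: 0.0591
gripper_force: 35.0
t 30.85 jig x,y mm -129.3 -248.0 z 83.6 | Fx -0.1 Fy 1.0 Fz -1.4 Mz -0.017 | yaw-jig -0.0041 w 0.0591
```

```bash

python3 -m handwheel '[[[-0.2,0.38,0,0,0,0,130],[-0.4,0.76,0,0,0,0,130]]]' >/dev/null
python3 -m handwheel '[[[-0.2,0.38,0,0,0,0,130],[-0.4,0.76,0,0,0,0,130]]]' >/dev/null
python3 -m handwheel '[[[-0.2,0.38,0,0,0,0,130],[-0.4,0.76,0,0,0,0,130]]]' >/dev/null
python3 -m handwheel '[[[-0.2,0.38,0,0,0,-0.006,130],[-0.39,0.75,0,0,0,-0.006,130],[-0.39,0.75,0,0,0,-0.006,130],[-0.39,0.75,0,0,0,-0.006,130]]]' >/dev/null; python3 st.py
```

```text
t 32.10 jig x,y mm -1.9 -6.0 z 83.6 | Fx -0.0 Fy 0.1 Fz -2.9 Mz -0.021 | yaw-jig 0.0011 w 0.0596
```

```bash

python3 -m handwheel '[[[0,0,0.25,0,0,0,130],[0,0,0.46,0,0,0,130],[0,0,0.56,0,0,0,130],[0,0,0.57,0,0,0,130],[0,0,0.57,0,0,0,130]]]' >/dev/null; python3 st.py
python3 -m handwheel '[[[0,0.03,0.01,0,0,0,130],[0,0.06,0.015,0,0,0,130],[0,0.06,0.015,0,0,0,130]]]' >/dev/null; python3 st.py
python3 -m handwheel '[[[0,0.02,0,0,0,0,130],[0,0.02,0,0,0,0,130]]]' >/dev/null; python3 st.py
```

```text
t 32.73 jig x,y mm -1.2 -6.3 z 38.8 | Fx 0.7 Fy -0.4 Fz -0.7 Mz 0.011 | yaw-jig 0.0014 w 0.0594
t 33.10 jig x,y mm -1.4 -0.9 z 37.4 | Fx 0.7 Fy -0.7 Fz -3.0 Mz -0.011 | yaw-jig 0.0022 w 0.0590
t 33.35 jig x,y mm -1.5 0.4 z 37.3 | Fx -0.3 Fy -1.4 Fz -1.7 Mz -0.035 | yaw-jig 0.0019 w 0.0594
```

```bash

python3 -m handwheel '[[[0,0.012,0.012,0,0,0,130],[0,0.012,0.012,0,0,0,130]]]' >/dev/null; python3 st.py
python3 -m handwheel '[[[0,0.008,0.004,0,0,0,130],[0,0.008,0.004,0,0,0,130]]]' >/dev/null; python3 st.py
```

```text
t 33.60 jig x,y mm -1.4 0.6 z 36.6 | Fx -1.0 Fy -7.2 Fz 1.4 Mz -0.130 | yaw-jig 0.0020 w 0.0593
t 33.85 jig x,y mm -1.4 0.6 z 36.6 | Fx -1.4 Fy -9.9 Fz 3.4 Mz -0.128 | yaw-jig 0.0021 w 0.0593
```

```bash

python3 -m handwheel '[[[-0.02,-0.003,-0.012,0,0,0,130],[-0.05,-0.003,-0.014,0,0,0,130],[-0.07,-0.003,-0.016,0,0,0,130]]]' >/dev/null; python3 st.py
python3 -m handwheel '[[[-0.03,0,-0.004,0,0,0,130],[-0.05,0,-0.006,0,0,0,130],[-0.05,0,-0.006,0,0,0,130]]]' >/dev/null; python3 st.py
```

```text
t 34.23 jig x,y mm 0.4 0.6 z 36.3 | Fx -7.0 Fy -9.1 Fz -1.1 Mz 0.024 | yaw-jig 0.0010 w 0.0593
t 34.60 jig x,y mm 4.5 0.6 z 36.6 | Fx -6.8 Fy -9.8 Fz -3.1 Mz 0.018 | yaw-jig 0.0010 w 0.0593
```

```bash

python3 -m handwheel '[[[-0.03,-0.002,-0.002,0,0,0,130],[-0.04,-0.002,-0.002,0,0,0,130],[-0.04,-0.002,-0.002,0,0,0,130]]]' >/dev/null; python3 st.py
python3 -m handwheel '[[[-0.03,0,-0.002,0,0,0,130],[-0.04,0,-0.002,0,0,0,130],[-0.04,0,-0.002,0,0,0,130]]]' >/dev/null; python3 st.py
```

```text
t 34.98 jig x,y mm 7.9 0.6 z 36.8 | Fx -6.1 Fy -7.9 Fz -2.2 Mz 0.037 | yaw-jig 0.0010 w 0.0593
t 35.35 jig x,y mm 8.0 0.6 z 36.5 | Fx -13.4 Fy -7.6 Fz 3.7 Mz 0.095 | yaw-jig 0.0003 w 0.0594
```

Nose reached at 8.0. Press a little more, relieve, release.

```bash

python3 -m handwheel '[[[-0.02,0,0,0,0,0,130],[-0.03,0,0,0,0,0,130],[-0.03,0,0,0,0,0,130]]]' >/dev/null; python3 st.py
python3 -m handwheel '[[[0.065,-0.003,0.002,0,0,0,130],[0.065,-0.003,0.004,0,0,0,130],[0.065,-0.003,0.004,0,0,0,130]]]' >/dev/null; python3 st.py
```

```text
t 35.73 jig x,y mm 8.1 0.6 z 36.2 | Fx -17.9 Fy -6.8 Fz 8.8 Mz 0.140 | yaw-jig -0.0002 w 0.0595
t 36.10 jig x,y mm 7.9 0.6 z 36.7 | Fx -6.5 Fy -6.1 Fz -0.5 Mz -0.021 | yaw-jig 0.0009 w 0.0595
```

```bash

python3 -m handwheel '[[[0,0,0,0,0,0,60],[0,0,0,0,0,0,20],[0,0,0,0,0,0,0],[0,0,0,0,0,0,0]]]' >/dev/null; python3 st.py
python3 -m handwheel '[[[0,0,-0.2,0,0,0,0],[0,0,-0.6,0,0,0,0],[0,0,-1,0,0,0,0],[0,0,-1,0,0,0,0]]]' >/dev/null; python3 st.py
python3 -m handwheel '[[[0,0,-0.5,0,0,0,0],[0.3,0,-0.75,0,0,0,0],[0.3,0,-0.75,0,0,0,0],[0.3,0,-0.75,0,0,0,0],[0.3,0,-0.75,0,0,0,0]]]' >/dev/null; python3 st.py
python3 - <<'E'
from h import *
s=arm.get_state();np.save("pics/w6.npy",np.r_[s["eef_pos"],s["ee_rot"]])
a=cams.grab_frame("wrist");cv2.imwrite("pics/w6.png",a);cv2.imwrite("pics/w6c.png",cv2.resize(a[60:330,150:420],(600,600),interpolation=cv2.INTER_CUBIC))
E
```

```text
t 36.60 jig x,y mm 12.1 1.6 z 37.8 | Fx 0.6 Fy 0.2 Fz 0.2 Mz -0.024 | yaw-jig 0.0021 w 0.0864
t 37.10 jig x,y mm 13.6 1.4 z 120.3 | Fx -0.1 Fy -0.4 Fz -0.3 Mz -0.010 | yaw-jig 0.0023 w 0.0876
t 37.73 jig x,y mm -12.4 1.4 z 176.6 | Fx 0.0 Fy 0.2 Fz 0.0 Mz 0.044 | yaw-jig 0.0018 w 0.0875
```

View pics/w6c.png

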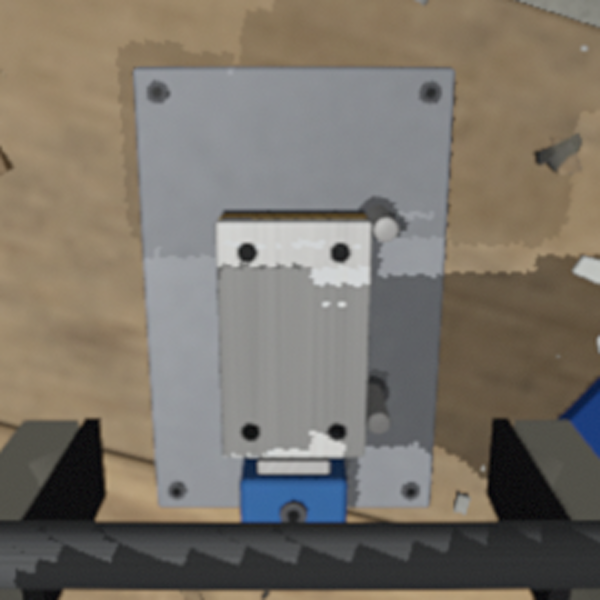

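The crop shows the aluminium on top (holes (247,252), (340,252), (251,432), (337,432)), along the pins and at the nose, with the brass edge showing at row 211.

```bash
python3 - <<'E'
from h import *
s=np.load("pics/w6.npy");C=cam("wrist",dict(eef_pos=s[:3],ee_rot=s[3:]))
f=lambda p,z:plane(C,np.array(p)/(600/270)+[150,60]-.28,z)[:,:2]
o=np.array([.50734,-.04436]);y=.2748;u=np.array([np.cos(y),np.sin(y)]);v=np.array([-u[1],u[0]])
h=f([[247,252],[340,252],[251,432],[337,432]],.042);e=h[2]+h[3]-h[0]-h[1]
print("alu yaw",np.arctan2(e[1],e[0]),(h.mean(0)-o)@u,(h.mean(0)-o)@v,np.linalg.norm(e)/2)
print("back edges alu,brass",(f([[293,221]],.042)-o)@u,(f([[222,212],[364,212]],.032)-o)@u)
E
```

```text
alu yaw 0.2770324865689561 0.007891381812318177 -8.805791341752879e-05 0.07599687639561703
back edges alu,brass [-0.04212856] [-0.0439819  -0.04399714]
```

```bash
python3 -c "
from station import arm
print(arm.job_done())"
```

```text
the job is handed in; nothing more can be done
None
```

The three plates are stacked in the jig in order (steel, brass, aluminium) and the job is handed in at about 38 s; the camera puts all three centres at x ≈ 7.9 mm and within 0.3 mm of y = 0 in the jig frame, and the hand-in returned no verdict.

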